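# Square up and clamp a deep-well block on an orbital shaker

### The arm

A 6-joint arm with a two-finger parallel gripper is mounted at the origin on the work surface. World frame = base frame: x ahead of the robot, y to its left, z up, the work surface at z = 0. Lengths are in m, angles in degrees, forces in N, time in s.
With the tool pointing down it reaches from about 0.3 to 0.75 m from the base axis. Payload 8.5 kg.
Tool frame: the origin (TCP) lies midway between the tips of the shut fingers; the grasp point (between the pads) lies env.tcp_to_grasp behind it (env.tcp_to_grasp is the distance from the TCP to the grasp point, in m); z points along the fingers, y is the direction in which the jaws open and shut (so a half turn about z gives the same grasp; the last joint's range is limited). The gripper opens to 85 mm and grips with 20 to 120 N. Pads are 22 mm wide; open, the fingers measure 114 mm over their backs; the gripper's body (76 mm by 85 mm) begins 54 mm behind the grasp point. The pads swing forward as they close: fully open they stand 13 mm farther back than shut.
Start: joints at [59.628, 21.807, 74.336, -0, 83.858, -12.336], TCP at [0.17, 0.523, 0.231] pointing down, gripper open.
Joint ranges: [-178.18, 178.18], [-50.72, 133.34], [12.68, 142.11], [-81.47, 261.47], [9.98, 163.14], [-165.26, 165.26]. Speed limits (degrees/s): [136.94, 136.94, 180, 180, 180, 180].

### API

Orientations are given as a 3x3 rotation matrix whose columns are the frame's x, y, z axes.
In Python, from rig import readout, imaging, job, env gives the robot as it stands.
- The arm moves only by the tool move_arm, never from a script. Its argument "motion" is a list of rows, each a list of 3 entries, a list of its own where there are three numbers: the shift along the tool's x, y, z normalised to -1 to 1, where 1 is 0.02 m, then the turn, a rotation vector about the tool's x, y, z normalised to -1 to 1, where 1 is 120 degrees, then the gripper command: -1 is shut, 1 is fully open, values between are in proportion. In form: [[[tx, ty, tz], [rx, ry, rz], claw], ...]. A call has 1 to 12 rows; each row shifts and turns the pose as measured when the row begins, along the tool's axes as they then stand; what a row does not reach is not made up. A row lasts 1/12 s, in which the tool goes at most 41.7 mm and 7.16 degrees, less where a joint would pass 70% of its speed; a pose out of reach is approached as far as the arm can. A call with a number of a shift or a turn outside -1 to 1 is refused whole. A call with a gripper value outside its range is refused whole. The fingers move at their own pace and stop on an object; "squeeze" is the grip in N (left out, the last holds). Time passes only in rows, so rows that do not move let the fingers close. It gives the time, the measured TCP pose, the force and the opening at its end, in the units of the state.
- readout.observe(): the state, without advancing time (a new reading comes with each control period).
- imaging.get_image(name): name is "scene" or "top" or "wrist"; returns a dict with "img" (384x512x3 uint8, blue, green, red), "fov_y" (degrees; the focal length in pixels is half the picture's height over the tangent of half this angle, whatever the lens; pixels are square), "cx", "cy" (the principal point, pixels), "k1" (the pictures are not rectified: a ray, as slopes to the right and down, at radius r is drawn at 1 + k1 r^2 times it, then the intrinsics apply), "eye" and "orientation" of the camera in the world. Camera axes: x right, y up, looking along -z (the intrinsics and any distortion apply to the point x, -y, -z); pixel columns grow to the right and rows downward; lengths in m; the calibration is good to about 2 mm. A picture is of the moment at which its call begins. There is no depth.
- job.close_job(): hands the job in, once; it reports no verdict.
The state is a dict: "time_s": time; "q": joint angles; "qvel": joint speeds; "joint_efforts": joint torques, N m; "position": TCP position; "tool_rot": TCP orientation; "ft_force": force on the tool from outside, world axes, zero at the start; "wrist_torque": the same for the moment, N m; "grip_width": finger opening in m.
Only numpy, scipy, OpenCV 4.12 (cv2) and the standard library are available. Lean on these libraries where they do the work, as an engineer would, in place of code of your own. Each camera call takes 0.05 s, during which the arm holds its last target.

### The job

The deep-well block has been put down askew on the shaker's small platform and hangs over its edge. Slide it home against the platform's side stop and back stop so that it sits centred and square with no edge overhanging, and close the clamp bar on it: press the blue tab with about 12 N until the bar solidly nips the block against the back stop, but never force the block, which cracks if pushed hard. Leave the clamp closed and everything else on the bench where it is.

Things in the scene. Friction and masses are not known exactly. Their poses are not given: they have to be found in the camera images.
- platform_centre (a point): centre of the orbital shaker's platform, ON its upper face (black rubber mat), 100 mm above the bench; x points away from the control panel. Platform 94 (x) by 136 (y) by 14 mm, on a fixed off-white housing 68 mm high reaching about 155 mm towards -x, 100 towards +x and 115 to each side. Two guide rods run 80 mm out of the platform's -x edge, 8 mm below its face, to a tie bar
- platform: the platform itself, origin and axes as platform_centre. The drive is off, so it floats: pushed, it drifts up to 8 mm along its x or y with about 1 N of drag, then comes up solid, and stays where it was pushed. A position read before a push does not tell where things come home: creep the last millimetres at 10 mm/s or less until it feels solid, then read again
- back_stop (a point): middle of the back stop's inner face, at x = +42.9 mm from platform_centre, 5 mm above the platform face; aluminium lip along the platform's +x edge, 110 long (y), 10 high, 4 thick. Moves with the platform
- side_stop (a point): middle of the side stop's inner face, at y = +64.0 mm from platform_centre, 5 mm above the platform face; aluminium lip along the platform's +y edge, 70 long (x), 10 high, 4 thick. Moves with the platform
- block_centre (a point): centre of the loose deep-well block, white with a blue closing mat, 85.5 (x) by 127.7 (y) mm, 45 high (46 over caps); this point is 23 mm above its underside. Starts lying on the platform, its -y end over the platform's -y edge, its +x side short of the back stop, turned by up to 0.12 rad. Seated on both stops it is over platform_centre. 0.3 to 0.6 kg
- block: the same block; origin in the middle of its underside, axes along its sides. It slides on the rubber mat with 1.5 to 4.5 N; once solid against a stop, 7 to 10 N is plenty. The clamp bar can also push it home to the back stop. It cracks if pushed, knocked or squeezed with more than 22 N: arriving at a stop faster than 15 mm/s can do it
- clamp_tab (a point): centre of the clamp bar's blue thumb tab, 34 mm above the platform face with the tab's top 12 mm higher; tab 14 mm thick (x), 36 wide (y). Push its flat -x face, 7 mm behind this point, or pinch its 36 mm width. Only the upper 32 mm stands clear of the bar
- clamp_face (a point): middle of the clamp bar's +x face, which bears on the block: 112 mm wide (y), from 2 to 24 mm above the platform face, 19 mm ahead of clamp_tab. It starts 74 to 82 mm in front (-x) of platform_centre; closed on the seated block it is 43 mm in front
- clamp: the clamp bar with tab; origin at platform_centre when fully open, then ahead of it by the travel; slides along the platform's +x on the rods, drags with about 2 N and stays where it is left. It must press on the seated block with 6 N or more for half a second, never over 22 N; the push on the tab is 2 N more, so aim for about 12 N there
- pipette_a: hand pipette lying on the bench, 285 mm long, leave alone
- pipette_b: hand pipette lying on the bench, 285 mm long, leave alone
- tip_box: box of pipette tips 88 x 124 x 55 mm, leave alone
- tube_rack: yellow tube rack with capped tubes 90 x 190 x 64 mm, leave alone
- amber_bottle: amber reagent bottle, 68 mm across, 150 high, leave alone
- white_bottle: white reagent bottle, 68 mm across, 160 high, leave alone
- tape_roll: green roll of tape lying flat, 90 mm across, 18 high, leave alone
- beaker: small pale beaker, 52 mm across, 50 high, leave alone
There are look-alikes about, which are no part of the job. There is more than one size of the block; the job needs the larger.

How it is judged (in metres and radians):
On the way:
1. the clamp bar is pressed on the centred block with at least 6 N for 0.2 s (contact force between clamp and block above 6 N and x of block_centre in the frame of platform_centre between -0.002 and 0.002 m and y of block_centre in the frame of platform_centre between -0.002 and 0.002 m), for 0.2 s.
At the end, for the whole second after the job is handed in: The block lies flat on the platform with its centre within 2 mm of the platform's centre along both platform axes and square to it within 0.025 rad (so no edge overhangs), the clamp bar stands closed within 2 mm of the block, and all is at rest and released (x of block_centre in the frame of platform_centre between -0.002 and 0.002 m and y of block_centre in the frame of platform_centre between -0.002 and 0.002 m and z of block_centre in the frame of platform_centre below 0.025 m and angle between block_centre's own z axis and vertical below 0.03 rad and angle between the x axis of block_centre and the x axis of platform_centre, either way round below 0.025 rad and x of clamp_face in the frame of platform_centre above -0.0446 m and linear speed of block below 0.01 m/s); the robot touches nothing.
It fails at once if the block is pushed or squeezed with more than 22 N (it cracks) (contact force between any of clamp, the fingers, the arm and block above 22 N).
It fails at once if the block is tipped by more than 0.3 rad (angle between block_centre's own z axis and vertical above 0.3 rad).
It fails at once if another thing on the bench is moved by more than 20 mm (distance of any of pipette_a, pipette_b, tip_box, tube_rack, amber_bottle, white_bottle, tape_roll, beaker from where it was at the start of the episode above 0.02 m).
It also fails if it takes over 64 s, if anything falls off the work surface, if the arm or the gripper's body presses on something with over 40 N, if the wrist force passes 120 N, or if a joint passes its speed limit or range.

## Working session

There is one attempt and no reset: what is moved stays moved. The work goes in short steps, Python scripts to look and compute and a tool call to move; the robot and the scene stay as the last step left them, time stands still between calls to the robot, and variables do not carry over. Pictures are saved under pics/ and viewed, and the job is handed in when it is done.

Besides the shell and the picture viewer there is one more tool, called after "Request:" by a JSON object that holds its "api" and its "payload". move_arm: Moves the arm, as the interface text tells. Its arguments: {"type":"object","properties":{"motion":{"type":"array","items":{"type":"array"}},"squeeze":{"type":"number"}},"required":["motion"]}

```bash
mkdir -p pics; ls; python3 - <<'E'
from rig import readout, imaging, job, env
import cv2
print(env.tcp_to_grasp)
s=readout.observe(); print(s)
for n in ["scene","top","wrist"]:
    d=imaging.get_image(n); cv2.imwrite(f"pics/{n}0.png",d["img"])
    print(n,{k:v for k,v in d.items() if k!="img"})
E
```

```text
pics
0.0187
{'time_s': 0.0, 'q': array([ 5.96280606e+01,  2.18412889e+01,  7.43852152e+01, -9.10099706e-04,
        8.38590015e+01, -1.23381412e+01]), 'qvel': array([-0.04821446, -0.02965359,  0.05109005, -0.00319647,  0.02230293,
        0.01865516]), 'joint_efforts': array([ 1.94749441e-04, -4.48451507e+01, -2.31282413e+01, -1.61184175e-04,
        4.64348181e-03,  3.27657347e-05]), 'position': array([0.17014028, 0.52270669, 0.23070627]), 'tool_rot': array([[-9.50874482e-01,  3.09575791e-01, -7.40925274e-04],
       [ 3.09576529e-01,  9.50873648e-01, -1.29553043e-03],
       [ 3.03461459e-04, -1.46125991e-03, -9.99998886e-01]]), 'ft_force': array([-0.04808633, -0.66445095, -0.8836349 ]), 'wrist_torque': array([-0.01487095,  0.01896993,  0.08866084]), 'grip_width': 0.08539670799258474}
scene {'fov_y': 49.80152436266266, 'cx': 247.57942453093332, 'cy': 190.814858443364, 'k1': 0.03459545535560014, 'eye': array([ 1.14967639, -0.64199829,  1.00717156]), 'orientation': array([[ 0.71687242, -0.49492098,  0.49106736],
       [ 0.69696869,  0.5270226 , -0.48629396],
       [-0.01812651,  0.69086931,  0.7227524 ]])}
top {'fov_y': 45.149656361637824, 'cx': 253.81478607763933, 'cy': 191.39814080818718, 'k1': -0.10353435168642271, 'eye': array([ 0.33123676, -0.00811914,  1.39811189]), 'orientation': array([[-1.17222113e-03,  9.83013413e-01, -1.83529987e-01],
       [-9.99940235e-01,  8.42701254e-04,  1.09003316e-02],
       [ 1.08698331e-02,  1.83531795e-01,  9.82953675e-01]])}
wrist {'fov_y': 65.2364953899639, 'cx': 257.6593688872514, 'cy': 197.04500934422845, 'k1': -0.023307951687345674, 'eye': array([0.09912442, 0.54506422, 0.37294796]), 'orientation': array([[ 3.10080419e-01, -9.10575368e-01, -2.73317825e-01],
       [ 9.50710256e-01,  2.96875575e-01,  8.95259916e-02],
       [-3.78776249e-04, -2.87606317e-01,  9.57748643e-01]])}
```

View pics/scene0.png

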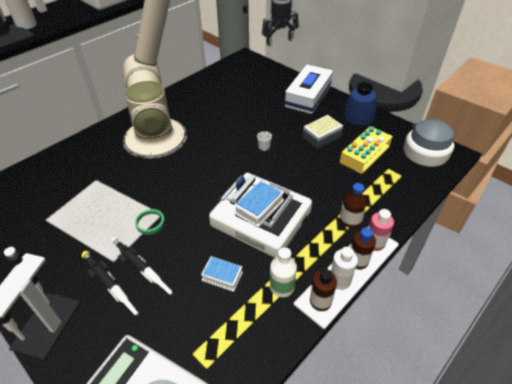

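View pics/top0.png

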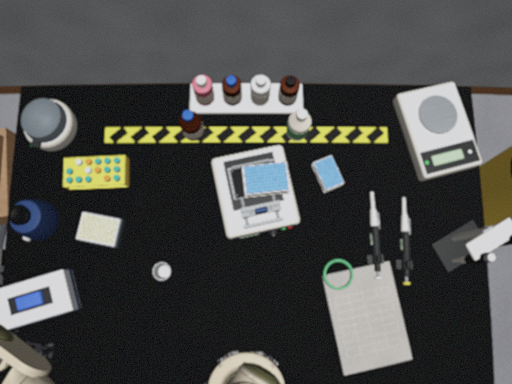

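View pics/wrist0.png

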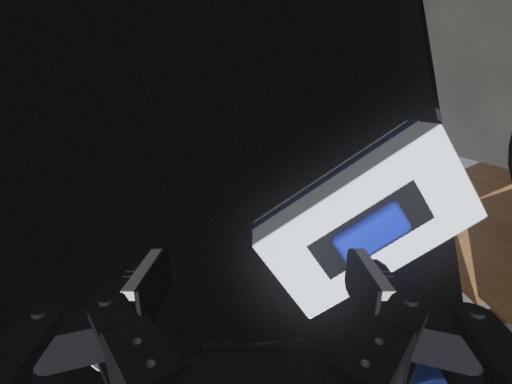

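The top view shows the shaker near pixel (255,190), with the block (blue mat) at (265,179) and the tab near (262,210). Platform x points roughly along world +x. I'll write the helpers and zoom in.

```bash
cat > h.py <<'E'
import numpy as np, cv2
from rig import readout, imaging, job, env
def K(d):
    f=d["img"].shape[0]/2/np.tan(np.radians(d["fov_y"]/2)); return f
def ray(d,u,v):
    f=K(d); xd=(u-d["cx"])/f; yd=(v-d["cy"])/f
    x,y=xd,yd
    for _ in range(30):
        s=1+d["k1"]*(x*x+y*y); x,y=xd/s,yd/s
    r=np.asarray(d["orientation"])@np.array([x,-y,-1.]); return np.asarray(d["eye"]),r/np.linalg.norm(r)
def onz(d,u,v,z):
    e,r=ray(d,u,v); return e+r*(z-e[2])/r[2]
def proj(d,p):
    c=np.asarray(d["orientation"]).T@(np.asarray(p)-d["eye"]); x,y=c[0]/-c[2],-c[1]/-c[2]
    s=1+d["k1"]*(x*x+y*y); return np.array([d["cx"]+K(d)*x*s,d["cy"]+K(d)*y*s])
def zoom(d,u0,u1,v0,v1,k,name):
    cv2.imwrite(name,cv2.resize(d["img"][v0:v1,u0:u1],None,fx=k,fy=k,interpolation=cv2.INTER_CUBIC))
E
python3 - <<'E'
from h import *
d=imaging.get_image("top"); zoom(d,205,305,140,240,6,"pics/topz.png")
d=imaging.get_image("scene"); zoom(d,200,320,160,260,6,"pics/scz.png")
E
```

```text
(no output)
```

View pics/topz.png

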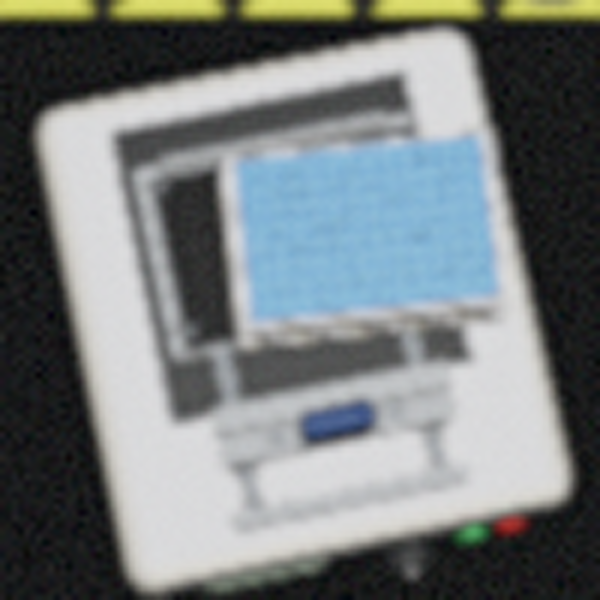

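View pics/scz.png

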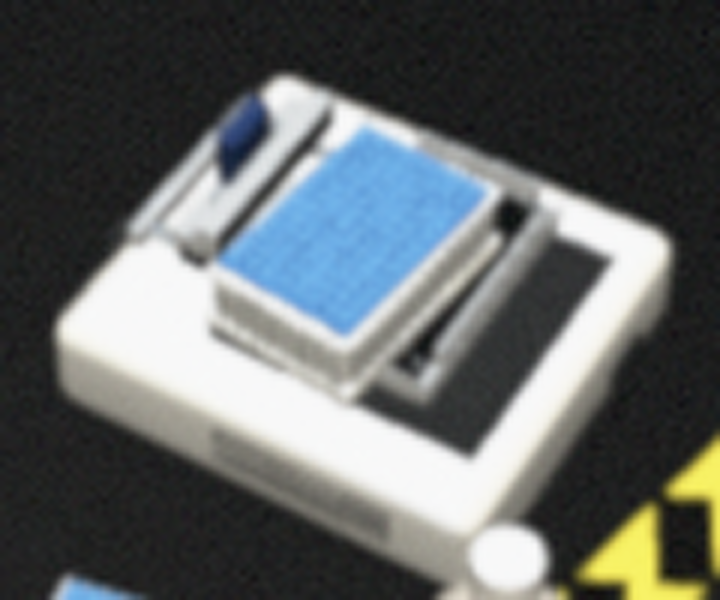

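```bash
python3 - <<'E'
from h import *
d=imaging.get_image("top"); 
hsv=cv2.cvtColor(d["img"],cv2.COLOR_BGR2HSV)
m=cv2.inRange(hsv,(95,80,150),(112,255,255)); m[:, :240]=0; m[:,300:]=0; m[:150]=0;m[225:]=0
c=max(cv2.findContours(m,0,1)[0],key=cv2.contourArea)
b=cv2.boxPoints(cv2.minAreaRect(c.astype(np.float32)))
P=np.array([onz(d,*q,0.146) for q in b]); print(b,P.round(4),"centre",P.mean(0).round(4))
print([np.linalg.norm(P[i]-P[i-1]).round(4) for i in range(4)])
for i in range(4):
    v=P[i]-P[i-1]; print(np.degrees(np.arctan2(v[1],v[0])).round(2))
T=lambda u,v,z:onz(d,205+(u+.5)/6-.5,140+(v+.5)/6-.5,z).round(4)
bl,br=T(152,168,.11),T(413,125,.11); print("backstop",bl,br,np.degrees(np.arctan2(*(br-bl)[[1,0]])),np.linalg.norm(bl-br))
s0,s1=T(140,172,.11),T(183,356,.11); print("sidestop",s0,s1,np.degrees(np.arctan2(*(s0-s1)[[1,0]])),np.linalg.norm(s0-s1))
print("tab top",T(338,418,.146))
h=[T(40,110,.068),T(465,28,.068),T(575,500,.068),T(140,590,.068)]; print("housing",h)
print(np.degrees(np.arctan2(*(h[0]-h[3])[[1,0]])),np.degrees(np.arctan2(*(h[1]-h[2])[[1,0]])))
E
```

```text
[[244.5732  167.15855]
 [283.97565 162.7805 ]
 [286.79272 188.13417]
 [247.39026 192.51222]] [[ 0.6337  0.0037  0.146 ]
 [ 0.6465 -0.1064  0.146 ]
 [ 0.5743 -0.1132  0.146 ]
 [ 0.5619 -0.0043  0.146 ]] centre [ 0.6041 -0.0551  0.146 ]
[np.float64(0.0723), np.float64(0.1108), np.float64(0.0725), np.float64(0.1096)]
6.32
-83.38
-174.6
96.49
backstop [0.6411 0.046  0.11  ] [ 0.6625 -0.0789  0.11  ] -80.2775145199433 0.12672004577019375
sidestop [0.6391 0.0517 0.11  ] [0.5501 0.0306 0.11  ] 13.337363822389136 0.09146698858058022
tab top [ 0.5153 -0.0414  0.146 ]
housing [array([0.6807, 0.1035, 0.068 ]), array([ 0.7232, -0.1077,  0.068 ]), array([ 0.4867, -0.158 ,  0.068 ]), array([0.4433, 0.0518, 0.068 ])]
12.285813672559746 12.007040102468329
```

```bash
python3 - <<'E'
from h import *
d=imaging.get_image("top")
print("white bottle cap",onz(d,302,115,.16),"amber",onz(d,188,115,.15))
print("small block",onz(d,328,173,.04))
# steps to view pose
s=readout.observe(); R=s["tool_rot"]; 
tgt=np.array([0.60,-0.15,0.26]); print("tool delta (units of .02)",R.T@(tgt-s["position"])/.02)
E
```

```text
white bottle cap [ 0.78241927 -0.15844905  0.16      ] amber [0.78538636 0.16517321 0.15      ]
small block [ 0.64168425 -0.24791559  0.04      ]
tool delta (units of .02) [-30.84908178 -25.33927098  -1.43519341]
```

Request:
{"api": "move_arm", "payload": {"motion": [[[-1, -0.82, -0.12], [0, 0, 0], 0.2], [[-1, -0.82, -0.12], [0, 0, 0], 0.2], [[-1, -0.82, -0.12], [0, 0, 0], 0.2], [[-1, -0.82, -0.12], [0, 0, 0], 0.2], [[-1, -0.82, -0.12], [0, 0, 0], 0.2], [[-1, -0.82, -0.12], [0, 0, 0], 0.2], [[-1, -0.82, -0.12], [0, 0, 0], 0.2], [[-1, -0.82, -0.12], [0, 0, 0], 0.2], [[-1, -0.82, -0.12], [0, 0, 0], 0.2], [[-1, -0.82, -0.12], [0, 0, 0], 0.2], [[-1, -0.82, -0.12], [0, 0, 0], 0.2], [[-1, -0.82, -0.12], [0, 0, 0], 0.2]]}}

```text
time_s: 1.35
position: [0.3415, 0.2529, 0.2602]
tool_rot: [[-0.953, 0.302, -0.0], [0.302, 0.953, -0.0], [0.0, -0.0, -1.0]]
ft_force: [1.0, 0.1, -0.1]
grip_width: 0.0513
```

Request:
{"api": "move_arm", "payload": {"motion": [[[-1, -0.82, 0], [0, 0, 0], 0.2], [[-1, -0.82, 0], [0, 0, 0], 0.2], [[-1, -0.82, 0], [0, 0, 0], 0.2], [[-1, -0.82, 0], [0, 0, 0], 0.2], [[-1, -0.82, 0], [0, 0, 0], 0.2], [[-1, -0.82, 0], [0, 0, 0], 0.2], [[-1, -0.82, 0], [0, 0, 0], 0.2], [[-1, -0.82, 0], [0, 0, 0], 0.2], [[-1, -0.82, 0], [0, 0, 0], 0.2], [[-1, -0.82, 0], [0, 0, 0], 0.2], [[-1, -0.82, 0], [0, 0, 0], 0.2], [[-1, -0.82, 0], [0, 0, 0], 0.2]]}}

```text
time_s: 2.35
position: [0.5171, -0.0223, 0.2622]
tool_rot: [[-0.953, 0.303, 0.004], [0.303, 0.953, 0.001], [-0.003, 0.002, -1.0]]
ft_force: [0.3, 1.1, -0.0]
grip_width: 0.0507
```

Request:
{"api": "move_arm", "payload": {"motion": [[[0, 0, 0], [0, 0, 0.05], 0.2], [[0, 0, 0], [0, 0, 0.05], 0.2], [[0, 0, 0], [0, 0, 0.05], 0.2], [[0, 0, 0], [0, 0, 0.05], 0.2], [[0, 0, 0], [0, 0, 0.05], 0.2], [[0, 0, 0], [0, 0, 0.05], 0.2], [[0, 0, 0], [0, 0, 0.05], 0.2], [[0, 0, 0], [0, 0, 0.05], 0.2], [[0, 0, 0], [0, 0, 0.05], 0.2], [[0, 0, 0], [0, 0, 0.05], 0.2]]}}

```text
time_s: 3.18
position: [0.5196, -0.0284, 0.2604]
tool_rot: [[-0.161, 0.987, 0.002], [0.987, 0.161, 0.0], [0.0, 0.002, -1.0]]
ft_force: [0.1, 0.4, 0.1]
grip_width: 0.0514
```

```bash
python3 - <<'E'
from h import *
s=readout.observe(); R=s["tool_rot"]; print(s["time_s"],s["position"],s["ft_force"],s["grip_width"],s["q"])
print("yaw tool x",np.degrees(np.arctan2(R[1,0],R[0,0])))
tgt=np.array([0.61,-0.17,0.26]); print("tool delta (units of .02)",R.T@(tgt-s["position"])/.02)
E
```

```text
3.1833 [ 0.51959852 -0.02841093  0.2603753 ] [0.12884213 0.44767746 0.14847418] 0.05141319208325953 [-1.62026480e+01  1.76255879e+01  7.58556596e+01  4.54703078e-02
  8.64390254e+01 -2.54670602e+01]
yaw tool x 99.26162487490447
tool delta (units of .02) [-7.71463962  3.32172922  0.02316782]
```

Request:
{"api": "move_arm", "payload": {"motion": [[[-1, 0.45, 0], [0, 0, 0], 0.2], [[-1, 0.45, 0], [0, 0, 0], 0.2], [[-1, 0.45, 0], [0, 0, 0], 0.2], [[-1, 0.45, 0], [0, 0, 0], 0.2], [[-1, 0.45, 0], [0, 0, 0], 0.2], [[-1, 0.45, 0], [0, 0, 0], 0.2], [[-0.9, 0.45, 0], [0, 0, 0], 0.2], [[0, 0, 0], [0, 0, 0], 0.2], [[0, 0, 0], [0, 0, 0], 0.2]]}}

```text
time_s: 3.93
position: [0.6061, -0.1599, 0.2597]
tool_rot: [[-0.155, 0.988, 0.001], [0.988, 0.155, 0.001], [0.001, 0.001, -1.0]]
ft_force: [-0.5, 0.3, 0.7]
grip_width: 0.0515
```

```bash
python3 - <<'E'
from h import *
s=readout.observe(); R=s["tool_rot"]; print(s["time_s"],s["position"],s["ft_force"])
d=imaging.get_image("wrist"); cv2.imwrite("pics/w1.png",d["img"])
import pickle; pickle.dump(d,open("w1.pkl","wb"))
E
```

```text
3.9333 [ 0.60608711 -0.15989432  0.25973383] [-0.45888154  0.33910324  0.72035353]
```

View pics/w1.png

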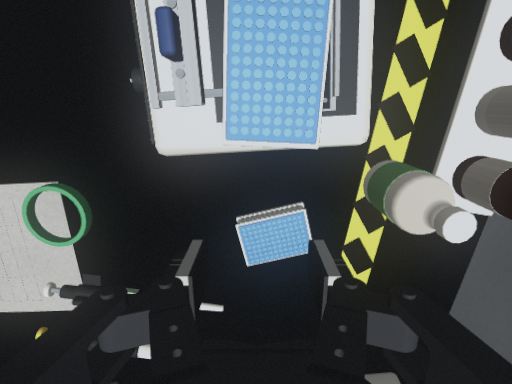

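```bash
python3 - <<'E'
from h import *
import pickle; d=pickle.load(open("w1.pkl","rb")); zoom(d,130,380,0,160,3.2,"pics/w1z.png")
E
```

```text
(no output)
```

View pics/w1z.png

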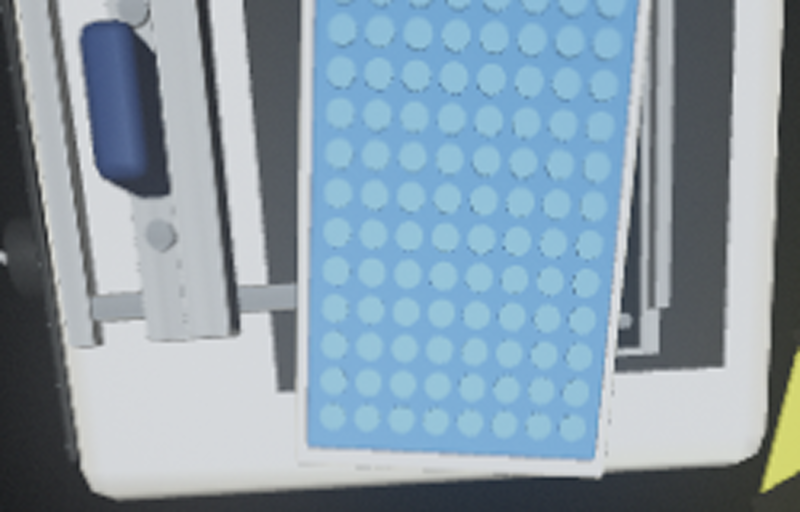

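```bash
python3 - <<'E'
from h import *
import pickle; d=pickle.load(open("w1.pkl","rb"))
T=lambda u,v,z:onz(d,130+(u+.5)/3.2-.5,(v+.5)/3.2-.5,z)
def ang(a,b): v=a-b; return np.degrees(np.arctan2(v[1],v[0]))
L,Rr=T(302,460,.145),T(603,470,.145); print("block -y end",L,Rr,np.linalg.norm(L-Rr),"xaxis ang",ang(Rr,L))
e=T(318,40,.146),T(309,440,.146); print("mat left edge y ang",ang(*e)-90)
e=T(637,40,.146),T(595,455,.146); print("mat right edge y ang",ang(*e)-90)
b0,b1=T(668,305,.11),T(674,20,.11); print("back outer top end",b0,ang(b1,b0)-90)
b0,b1=T(655,305,.11),T(661,20,.11); print("back inner top end",b0,ang(b1,b0)-90)
c0,c1=T(238,333,.124),T(202,20,.124); print("clamp face end",c0,ang(c1,c0)-90)
print("platform corner",T(658,353,.1))
t=[T(145,180,.146),T(103,178,.146),T(125,22,.146),T(82,28,.146)]; print("tab",t,ang(t[2],t[0])-90)
E
```

```text
block -y end [ 0.56977435 -0.12134619  0.145     ] [ 0.6492923  -0.11151204  0.145     ] 0.08012375485600393 xaxis ang 7.050086308878173
mat left edge y ang 6.0103757505951165
mat right edge y ang 6.032980999954489
back outer top end [ 0.66553194 -0.06523142  0.11      ] 11.706652622903107
back inner top end [ 0.66180889 -0.06583092  0.11      ] 11.50294902874623
clamp face end [ 0.54593677 -0.09210724  0.124     ] 13.071781068153783
platform corner [ 0.66814664 -0.07845786  0.1       ]
tab [array([ 0.52321302, -0.05935389,  0.146     ]), array([ 0.51294371, -0.06044121,  0.146     ]), array([ 0.5156126 , -0.02554597,  0.146     ]), array([ 0.50560671, -0.02830847,  0.146     ])] 12.67011111850475
```

Request:
{"api": "move_arm", "payload": {"motion": [[[0, 0, 0], [0, 0, -0.0275], 0.2], [[0, 0.8, 0], [0, 0, 0], 0.2], [[0.3, 0.1, 0.8], [0, 0, 0], 0.2], [[0, 0, 1], [0, 0, 0], 0.2], [[0, 0, 1], [0, 0, 0], 0.2], [[0, 0, 1], [0, 0, 0], 0.2], [[0, 0, 1], [0, 0, 0], 0.2], [[0, 0, 1], [0, 0, 0], 0.2], [[0, 0, 0], [0, 0, 0], 0.2]]}}

```text
time_s: 4.73
position: [0.6199, -0.141, 0.1436]
tool_rot: [[-0.222, 0.975, 0.005], [0.975, 0.222, 0.0], [-0.001, 0.005, -1.0]]
ft_force: [-0.1, 0.4, -0.0]
grip_width: 0.0511
```

```bash
cat >> h.py <<'E'
YAW=np.radians(12.2); C=np.array([0.608,-0.0215])
EX=np.array([np.cos(YAW),np.sin(YAW)]); EY=np.array([-EX[1],EX[0]])
def pf(p): p=np.asarray(p)[:2]-C; return np.array([p@EX,p@EY])
def st():
    s=readout.observe(); R=s["tool_rot"]; f=s["ft_force"]
    print("t",round(s["time_s"],2),"pos",s["position"].round(4),"plat mm",(pf(s["position"])*1e3).round(1),"z",round(s["position"][2]*1e3,1),"toolx yaw",np.degrees(np.arctan2(R[1,0],R[0,0])).round(2),"F plat",(f[:2]@EX).round(2),(f[:2]@EY).round(2),f[2].round(2),"w",round(s["grip_width"],4))
E
python3 -c "
from h import *
st()
cv2.imwrite('pics/w2.png',imaging.get_image('wrist')['img'])"
```

```text
t 4.73 pos [ 0.6199 -0.141   0.1436] plat mm [ -13.6 -119.3] z 143.6 toolx yaw 102.82 F plat -0.03 0.4 -0.04 w 0.0511
```

View pics/w2.png

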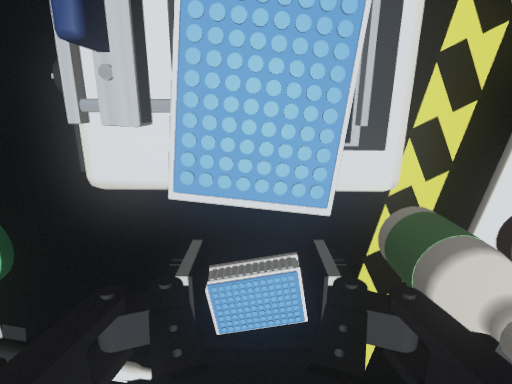

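The pads stand clear below the block's -y end, whose corners are at (170,198) and (330,213). Both fingers fall within its width. Next I descend and then push.

Request:
{"api": "move_arm", "payload": {"motion": [[[0, -0.05, 0.9], [0, 0, 0.004], 0.2], [[0, 0, 0.9], [0, 0, 0], 0.2], [[0, 0, 0], [0, 0, 0], 0.2], [[0.2, 0, 0], [0, 0, 0], 0.2], [[0.1, 0, 0], [0, 0, 0], 0.2], [[0.05, 0, 0], [0, 0, 0], 0.2]]}}

```text
time_s: 5.28
position: [0.6212, -0.1332, 0.1199]
tool_rot: [[-0.216, 0.976, 0.021], [0.976, 0.216, -0.006], [-0.011, 0.019, -1.0]]
ft_force: [-0.6, -0.3, 0.6]
grip_width: 0.0513
```

```bash
python3 -c "
from h import *
st()
cv2.imwrite('pics/w3.png',imaging.get_image('wrist')['img'])"
```

```text
t 5.28 pos [ 0.6212 -0.1332  0.1199] plat mm [ -10.7 -112. ] z 119.9 toolx yaw 102.45 F plat -0.64 -0.18 0.6 w 0.0513
```

View pics/w3.png

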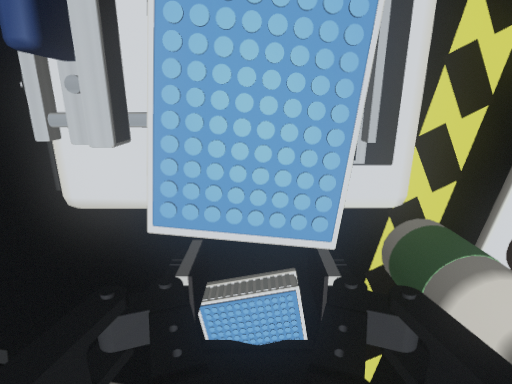

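Request:
{"api": "move_arm", "payload": {"motion": [[[0, -0.1, 0.35], [0.009, 0.005, 0.002], 0.2], [[0, 0, 0.1], [0, 0, 0], 0.2], [[0, 0, 0], [0, 0, 0], 0.2], [[0.04, 0, 0], [0, 0, 0], 0.2], [[0.04, 0, 0], [0, 0, 0], 0.2], [[0.04, 0, 0], [0, 0, 0], 0.2]]}}

```text
time_s: 5.83
position: [0.6196, -0.1318, 0.1123]
tool_rot: [[-0.211, 0.977, 0.002], [0.977, 0.211, -0.001], [-0.002, 0.001, -1.0]]
ft_force: [0.8, -0.8, -0.1]
grip_width: 0.0514
```

Request:
{"api": "move_arm", "payload": {"motion": [[[0.06, 0, 0], [0, 0, 0], 0.2], [[0.06, 0, 0], [0, 0, 0], 0.2], [[0.06, 0, 0], [0, 0, 0], 0.2], [[0.06, 0, 0], [0, 0, 0], 0.2], [[0.06, 0, 0], [0, 0, 0], 0.2], [[0.06, 0, 0], [0, 0, 0], 0.2], [[0.06, 0, 0], [0, 0, 0], 0.2], [[0.06, 0, 0], [0, 0, 0], 0.2]]}}

```text
time_s: 6.5
position: [0.6176, -0.122, 0.1123]
tool_rot: [[-0.211, 0.978, 0.002], [0.978, 0.211, -0.002], [-0.003, 0.002, -1.0]]
ft_force: [1.5, -0.5, -0.2]
grip_width: 0.0509
```

```bash
python3 -c "
from h import *
st()
cv2.imwrite('pics/w4.png',imaging.get_image('wrist')['img'])"
```

```text
t 6.5 pos [ 0.6176 -0.122   0.1123] plat mm [ -11.9 -100.2] z 112.3 toolx yaw 102.16 F plat 1.35 -0.82 -0.23 w 0.0509
```

View pics/w4.png

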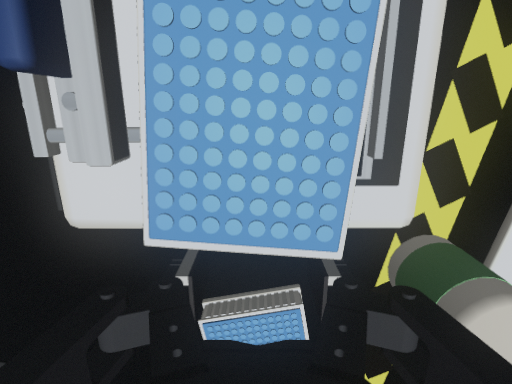

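Request:
{"api": "move_arm", "payload": {"motion": [[[0.045, 0, 0], [0, 0, 0], 0.2], [[0.045, 0, 0], [0, 0, 0], 0.2], [[0.045, 0, 0], [0, 0, 0], 0.2], [[0.045, 0, 0], [0, 0, 0], 0.2], [[0.045, 0, 0], [0, 0, 0], 0.2], [[0.045, 0, 0], [0, 0, 0], 0.2], [[0.045, 0, 0], [0, 0, 0], 0.2], [[0.045, 0, 0], [0, 0, 0], 0.2], [[0.045, 0, 0], [0, 0, 0], 0.2], [[0.045, 0, 0], [0, 0, 0], 0.2], [[0.045, 0, 0], [0, 0, 0], 0.2], [[0.045, 0, 0], [0, 0, 0], 0.2]]}}

```text
time_s: 7.55
position: [0.6151, -0.1101, 0.1123]
tool_rot: [[-0.211, 0.978, 0.003], [0.978, 0.211, -0.002], [-0.003, 0.002, -1.0]]
ft_force: [0.4, -1.0, -0.9]
grip_width: 0.0511
```

```bash
python3 -c "
from h import *
st()
cv2.imwrite('pics/w5.png',imaging.get_image('wrist')['img'])"
```

```text
t 7.55 pos [ 0.6151 -0.1101  0.1123] plat mm [-11.8 -88.1] z 112.3 toolx yaw 102.16 F plat 0.14 -1.07 -0.91 w 0.0511
```

View pics/w5.png

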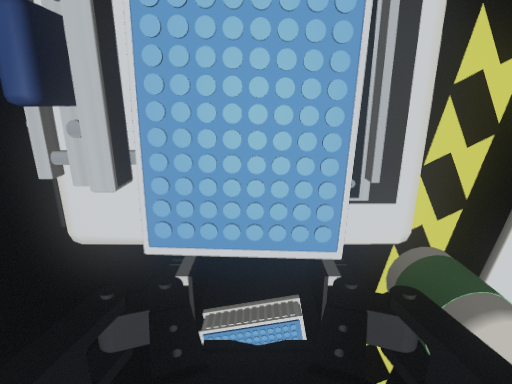

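Request:
{"api": "move_arm", "payload": {"motion": [[[0.045, 0, 0], [0, 0, 0], 0.2], [[0.045, 0, 0], [0, 0, 0], 0.2], [[0.045, 0, 0], [0, 0, 0], 0.2], [[0.045, 0, 0], [0, 0, 0], 0.2], [[0.045, 0, 0], [0, 0, 0], 0.2], [[0.045, 0, 0], [0, 0, 0], 0.2], [[0.045, 0, 0], [0, 0, 0], 0.2], [[0.045, 0, 0], [0, 0, 0], 0.2], [[0.045, 0, 0], [0, 0, 0], 0.2], [[0.045, 0, 0], [0, 0, 0], 0.2]]}}

```text
time_s: 8.43
position: [0.6129, -0.1005, 0.1123]
tool_rot: [[-0.211, 0.978, 0.002], [0.978, 0.211, -0.003], [-0.003, 0.002, -1.0]]
ft_force: [0.6, -1.1, -1.2]
grip_width: 0.0513
```

```bash
python3 -c "
from h import *
st()
cv2.imwrite('pics/w6.png',imaging.get_image('wrist')['img'])
zoom(imaging.get_image('top'),205,305,140,240,6,'pics/t6.png')"
```

```text
t 8.43 pos [ 0.6129 -0.1005  0.1123] plat mm [-11.9 -78.2] z 112.3 toolx yaw 102.17 F plat 0.39 -1.21 -1.19 w 0.0513
```

View pics/w6.png

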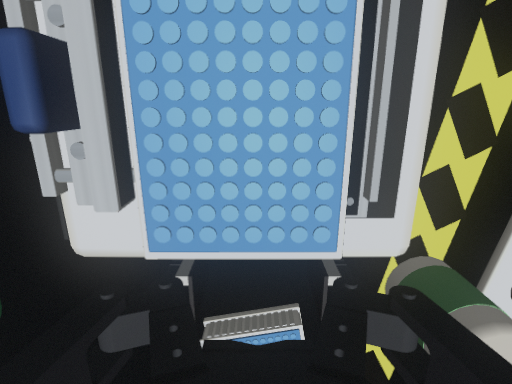

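View pics/t6.png

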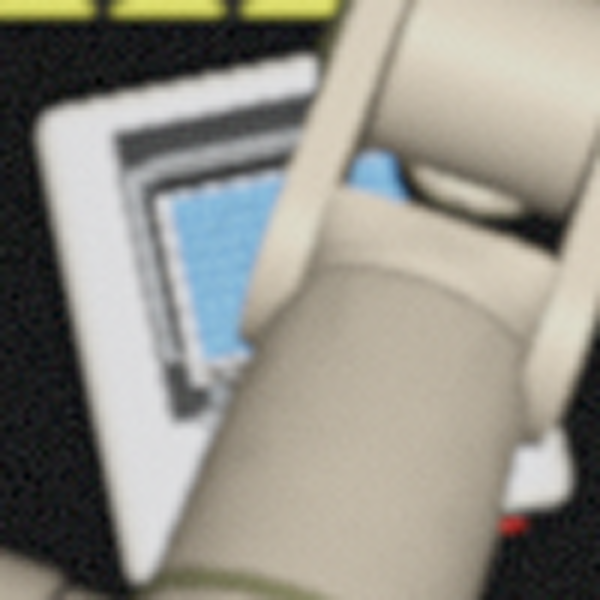

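Request:
{"api": "move_arm", "payload": {"motion": [[[0.035, 0, 0], [0, 0, 0], 0.2], [[0.035, 0, 0], [0, 0, 0], 0.2], [[0.035, 0, 0], [0, 0, 0], 0.2], [[0.035, 0, 0], [0, 0, 0], 0.2], [[0.035, 0, 0], [0, 0, 0], 0.2], [[0.035, 0, 0], [0, 0, 0], 0.2]]}}

```text
time_s: 9.03
position: [0.6119, -0.0961, 0.1123]
tool_rot: [[-0.211, 0.978, 0.002], [0.978, 0.211, -0.003], [-0.003, 0.002, -1.0]]
ft_force: [0.3, -1.7, 0.0]
grip_width: 0.0515
```

Request:
{"api": "move_arm", "payload": {"motion": [[[0.035, 0, 0], [0, 0, 0], 0.2], [[0.035, 0, 0], [0, 0, 0], 0.2], [[0.035, 0, 0], [0, 0, 0], 0.2], [[0.035, 0, 0], [0, 0, 0], 0.2], [[0.035, 0, 0], [0, 0, 0], 0.2], [[0.035, 0, 0], [0, 0, 0], 0.2]]}}

```text
time_s: 9.53
position: [0.6112, -0.0927, 0.1126]
tool_rot: [[-0.211, 0.978, 0.003], [0.978, 0.211, -0.005], [-0.006, 0.002, -1.0]]
ft_force: [0.9, -6.8, 0.5]
grip_width: 0.0514
```

```bash
python3 -c "
from h import *
st()
zoom(imaging.get_image('top'),205,305,140,240,6,'pics/t7.png')"
```

```text
t 9.53 pos [ 0.6112 -0.0927  0.1126] plat mm [-11.9 -70.3] z 112.6 toolx yaw 102.16 F plat -0.59 -6.81 0.52 w 0.0514
```

View pics/t7.png

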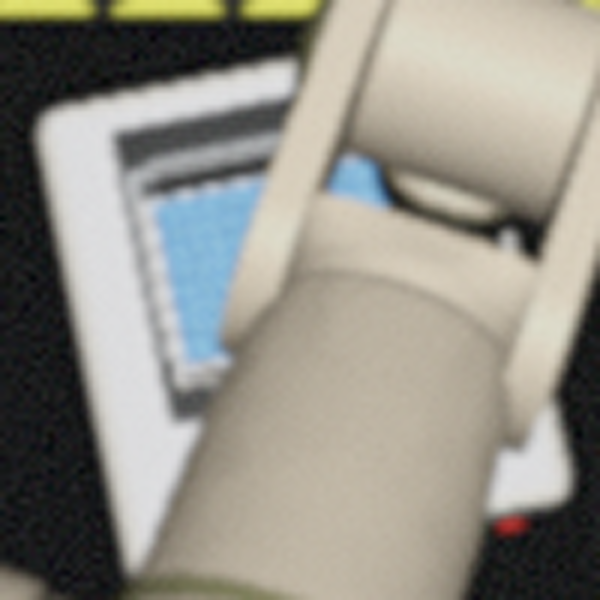

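Request:
{"api": "move_arm", "payload": {"motion": [[[0.035, 0, 0], [0, 0, 0], 0.2], [[0.035, 0, 0], [0, 0, 0], 0.2]]}}

```text
time_s: 9.75
position: [0.6112, -0.0928, 0.1128]
tool_rot: [[-0.21, 0.978, 0.004], [0.978, 0.21, -0.008], [-0.009, 0.002, -1.0]]
ft_force: [1.4, -5.3, 0.0]
grip_width: 0.0511
```

Request:
{"api": "move_arm", "payload": {"motion": [[[0.03, 0, 0], [0, 0, 0], 0.2], [[0.03, 0, 0], [0, 0, 0], 0.2]]}}

```text
time_s: 9.92
position: [0.6112, -0.0928, 0.113]
tool_rot: [[-0.21, 0.978, 0.005], [0.978, 0.21, -0.01], [-0.011, 0.003, -1.0]]
ft_force: [0.4, -6.3, -0.6]
grip_width: 0.0515
```

Request:
{"api": "move_arm", "payload": {"motion": [[[-0.1, 0, 0], [0, 0, 0], 0.2], [[-0.3, 0, 0], [0, 0, 0], 0.2], [[-0.5, 0, 0], [-0.003, -0.005, 0], 0.2], [[0, 0, -1], [0, 0, 0], -1], [[0, 0, -1], [0, 0, 0], -1], [[0, 0, -1], [0, 0, 0], -1], [[0, 0, -1], [0, 0, 0], -1], [[0, 0, -1], [0, 0, 0], -1], [[0, 0, -1], [0, 0, 0], -1], [[0, 0, -1], [0, 0, 0], -1], [[0, 0, 0], [0, 0, 0], -1]]}}

```text
time_s: 10.83
position: [0.6128, -0.1117, 0.2574]
tool_rot: [[-0.209, 0.978, 0.01], [0.978, 0.209, -0.015], [-0.017, 0.007, -1.0]]
ft_force: [0.8, 0.1, 1.3]
grip_width: -0.0003
```

```bash
python3 -c "
from h import *
st()
d=imaging.get_image('wrist');cv2.imwrite('pics/w8.png',d['img'])
import pickle; pickle.dump(d,open('w8.pkl','wb'))
R=readout.observe()['tool_rot'];print(R.round(3))"
```

```text
t 10.83 pos [ 0.6128 -0.1117  0.2574] plat mm [-14.3 -89.1] z 257.4 toolx yaw 102.05 F plat 0.8 -0.06 1.32 w -0.0003
[[-0.209  0.978  0.008]
 [ 0.978  0.209 -0.014]
 [-0.015  0.005 -1.   ]]
```

View pics/w8.png

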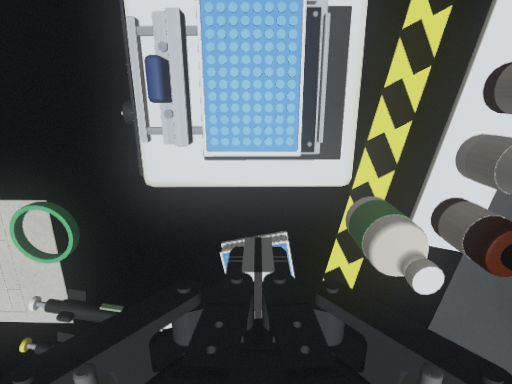

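```bash
python3 - <<'E'
from h import *
import pickle; d=pickle.load(open("w8.pkl","rb")); zoom(d,120,360,0,190,3.2,"pics/w8z.png")
E
```

```text
(no output)
```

View pics/w8z.png

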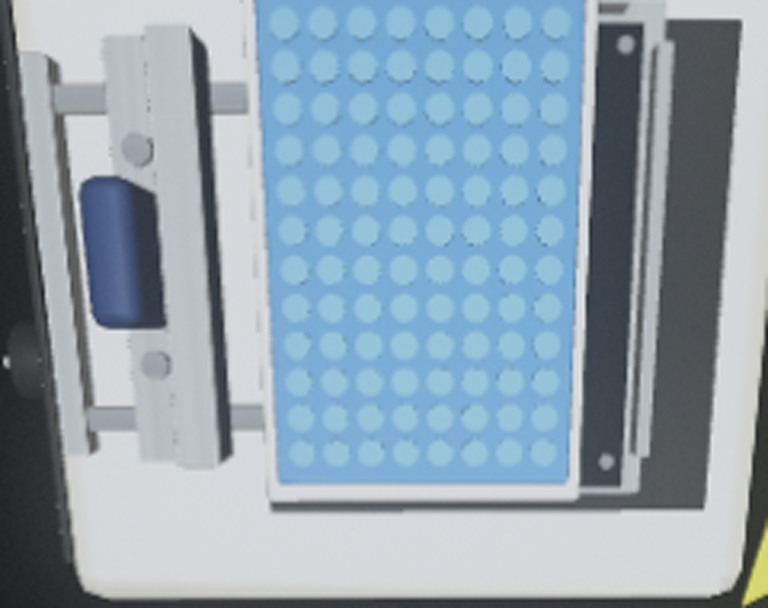

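```bash
python3 - <<'E'
from h import *
import pickle; d=pickle.load(open("w8.pkl","rb"))
T=lambda u,v,z:onz(d,120+(u+.5)/3.2-.5,(v+.5)/3.2-.5,z)
def ang(a,b): v=a-b; return np.degrees(np.arctan2(v[1],v[0]))
t=[T(81,180,.146),T(122,178,.146),T(137,325,.146),T(97,325,.146)]
print("tab",[ (pf(x)*1e3).round(1) for x in t])
b0,b1=T(635,460,.11),T(655,45,.11); print("back inner",pf(b0)*1e3,ang(b1,b0)-90)
L,Rr=T(270,495,.145),T(577,493,.145); print("block -y",pf(L)*1e3,pf(Rr)*1e3,ang(Rr,L))
a,b=T(278,480,.146),T(258,20,.146);print(ang(b,a)-90)
a,b=T(570,480,.146),T(587,20,.146);print(ang(b,a)-90)
s=readout.observe();R=s["tool_rot"]
tgt=np.array([*(C-.137*EX+0.003*EY),.257]);print(tgt,R.T@(tgt-s["position"])/.02)
E
```

```text
tab [array([-101.6,   20.7]), array([-91.6,  21.1]), array([-91.2, -12.8]), array([-101.2,  -12.8])]
back inner [ 43.19900646 -51.87162675] 12.553524157643238
block -y [-60.30393431 -56.07424289] [ 21.04992407 -55.87312952] 12.341639550652351
11.734785716696138
12.105875426380535
[ 0.47346005 -0.04751925  0.257     ] [ 4.57979691 -6.1230579  -0.19101786]
```

Request:
{"api": "move_arm", "payload": {"motion": [[[0.75, -1, 0], [0.002, 0.007, 0], -1], [[0.75, -1, 0], [0, 0, 0], -1], [[0.75, -1, 0], [0, 0, 0], -1], [[0.75, -1, 0], [0, 0, 0], -1], [[0.75, -1, 0], [0, 0, 0], -1], [[0.75, -1, 0], [0, 0, 0], -1], [[0, 0, 0], [0, 0, 0], -1]]}}

```text
time_s: 11.47
position: [0.468, -0.0471, 0.2444]
tool_rot: [[-0.207, 0.978, -0.013], [0.978, 0.207, 0.006], [0.008, -0.011, -1.0]]
ft_force: [0.5, 0.1, 0.5]
grip_width: -0.0
```

Request:
{"api": "move_arm", "payload": {"motion": [[[0, 0, 0], [0, 0, 0.055], -1], [[0, 0, 0], [0, 0, 0.055], -1], [[0, 0, 0], [0, 0, 0.055], -1], [[0, 0, 0], [0, 0, 0.055], -1], [[0, 0, 0], [0, 0, 0.055], -1], [[0, 0, 0], [0, 0, 0.055], -1], [[0, 0, 0], [0, 0, 0.055], -1], [[0, 0, 0], [0, 0, 0.055], -1], [[0, 0, 0], [0, 0, 0.055], -1], [[0, 0, 0], [0, 0, 0.055], -1], [[0, 0, 0], [0, 0, 0.055], -1], [[0, 0, 0], [0, 0, 0.055], -1]]}}

```text
time_s: 12.47
position: [0.4677, -0.0497, 0.2315]
tool_rot: [[0.945, 0.324, -0.029], [0.325, -0.946, 0.013], [-0.023, -0.022, -0.999]]
ft_force: [-0.8, 0.3, 0.2]
grip_width: -0.0003
```

Request:
{"api": "move_arm", "payload": {"motion": [[[0, 0, 0], [0, 0, 0.055], -1], [[0, 0, 0], [0, 0, 0.05], -1], [[0, 0, 0], [0, 0, 0], -1]]}}

```text
time_s: 12.72
position: [0.4681, -0.0506, 0.228]
tool_rot: [[0.995, 0.094, -0.034], [0.094, -0.995, 0.015], [-0.032, -0.018, -0.999]]
ft_force: [0.1, -0.3, -0.5]
grip_width: 0.0001
```

```bash
python3 - <<'E'
from h import *
st()
s=readout.observe();R=s["tool_rot"];print(R.round(3))
tgt=np.array([*(C-.137*EX+0.004*EY),.119]);print(tgt,R.T@(tgt-s["position"])/.02)
E
```

```text
t 12.72 pos [ 0.4681 -0.0506  0.228 ] plat mm [-142.9    1.1] z 228.0 toolx yaw 5.41 F plat 0.04 -0.33 -0.46 w 0.0001
[[ 0.995  0.094 -0.034]
 [ 0.094 -0.995  0.015]
 [-0.032 -0.018 -0.999]]
[ 0.47324872 -0.04654183  0.119     ] [ 0.4506652  -0.08043663  5.4418079 ]
```

Request:
{"api": "move_arm", "payload": {"motion": [[[0, 0, 0], [-0.009, 0.0155, -0.055], -1], [[0, 0, 0], [0, 0, 0], -1], [[0.35, -0.2, 1], [0, 0, 0], -1], [[0, 0, 1], [0, 0, 0], -1], [[0, 0, 1], [0, 0, 0], -1], [[0, 0, 1], [0, 0, 0], -1], [[0, 0, 0.6], [0, 0, 0], -1], [[0, 0, 0], [0, 0, 0], -1], [[0, 0, 0], [0, 0, 0], -1]]}}

```text
time_s: 13.47
position: [0.4755, -0.0466, 0.1283]
tool_rot: [[0.977, 0.214, -0.006], [0.214, -0.977, 0.004], [-0.005, -0.005, -1.0]]
ft_force: [-0.6, 0.2, 0.5]
grip_width: -0.0002
```

```bash
python3 - <<'E'
from h import *
st()
s=readout.observe();R=s["tool_rot"];print(R.round(3))
tgt=np.array([*(C-.135*EX+0.004*EY),.119]);print(tgt,R.T@(tgt-s["position"])/.02)
cv2.imwrite('pics/w9.png',imaging.get_image('wrist')['img'])
E
```

```text
t 13.47 pos [ 0.4755 -0.0466  0.1283] plat mm [-134.8    3.5] z 128.3 toolx yaw 12.35 F plat -0.5 0.34 0.53 w -0.0002
[[ 0.977  0.214 -0.006]
 [ 0.214 -0.977  0.004]
 [-0.005 -0.005 -1.   ]]
[ 0.47520356 -0.04611918  0.119     ] [-0.00678995 -0.02294416  0.46514618]
```

View pics/w9.png

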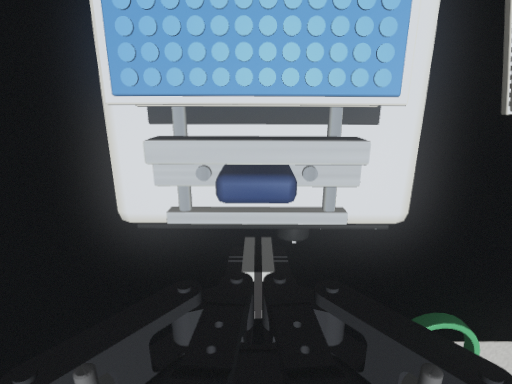

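Request:
{"api": "move_arm", "payload": {"motion": [[[0, -0.02, 0.4], [0, 0, 0], -1], [[0.25, 0, 0.1], [0, 0, 0], -1], [[0.25, 0, 0], [0, 0, 0], -1], [[0.15, 0, 0], [0, 0, 0], -1], [[0.06, 0, 0], [0, 0, 0], -1], [[0.06, 0, 0], [0, 0, 0], -1], [[0.06, 0, 0], [0, 0, 0], -1], [[0.06, 0, 0], [0, 0, 0], -1], [[0.06, 0, 0], [0, 0, 0], -1], [[0.06, 0, 0], [0, 0, 0], -1], [[0.06, 0, 0], [0, 0, 0], -1], [[0.06, 0, 0], [0, 0, 0], -1]]}}

```text
time_s: 14.52
position: [0.5009, -0.0415, 0.1205]
tool_rot: [[0.977, 0.214, -0.002], [0.214, -0.977, 0.002], [-0.001, -0.002, -1.0]]
ft_force: [-1.8, -0.1, 0.6]
grip_width: -0.0002
```

```bash
python3 - <<'E'
from h import *
st()
cv2.imwrite('pics/w10.png',imaging.get_image('wrist')['img'])
E
```

```text
t 14.52 pos [ 0.5009 -0.0415  0.1205] plat mm [-108.9    3.1] z 120.5 toolx yaw 12.34 F plat -1.82 0.32 0.61 w -0.0002
```

View pics/w10.png

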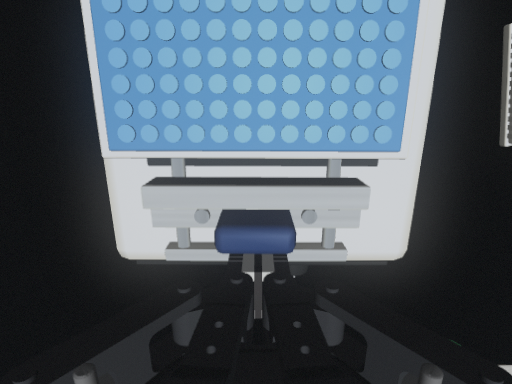

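Request:
{"api": "move_arm", "payload": {"motion": [[[0.06, 0, 0], [0, 0, 0], -1], [[0.06, 0, 0], [0, 0, 0], -1], [[0.06, 0, 0], [0, 0, 0], -1], [[0.06, 0, 0], [0, 0, 0], -1], [[0.06, 0, 0], [0, 0, 0], -1], [[0.06, 0, 0], [0, 0, 0], -1], [[0.06, 0, 0], [0, 0, 0], -1], [[0.06, 0, 0], [0, 0, 0], -1], [[0.06, 0, 0], [0, 0, 0], -1], [[0.06, 0, 0], [0, 0, 0], -1], [[0.06, 0, 0], [0, 0, 0], -1], [[0.06, 0, 0], [0, 0, 0], -1]]}}

```text
time_s: 15.57
position: [0.516, -0.0382, 0.1206]
tool_rot: [[0.977, 0.214, -0.003], [0.214, -0.977, 0.001], [-0.002, -0.002, -1.0]]
ft_force: [-1.1, -1.8, 1.5]
grip_width: 0.0
```

```bash
python3 - <<'E'
from h import *
st()
cv2.imwrite('pics/w11.png',imaging.get_image('wrist')['img'])
E
```

```text
t 15.57 pos [ 0.516  -0.0382  0.1206] plat mm [-93.4   3.1] z 120.6 toolx yaw 12.34 F plat -1.42 -1.57 1.54 w 0.0
```

View pics/w11.png

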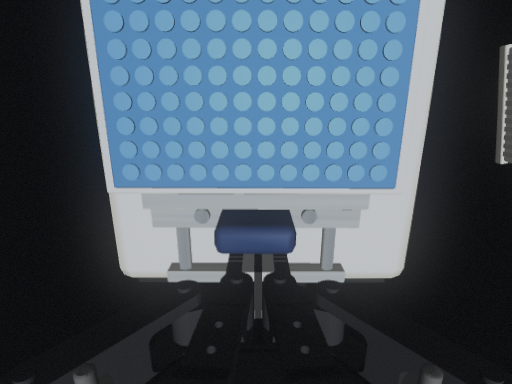

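Closing in on the block (bar at row 195, block edge at row 190). I'll slow down.

Request:
{"api": "move_arm", "payload": {"motion": [[[0.04, 0, 0], [0, 0, 0], -1], [[0.04, 0, 0], [0, 0, 0], -1], [[0.04, 0, 0], [0, 0, 0], -1], [[0.04, 0, 0], [0, 0, 0], -1], [[0.04, 0, 0], [0, 0, 0], -1], [[0.04, 0, 0], [0, 0, 0], -1], [[0.04, 0, 0], [0, 0, 0], -1], [[0.04, 0, 0], [0, 0, 0], -1], [[0.04, 0, 0], [0, 0, 0], -1], [[0.04, 0, 0], [0, 0, 0], -1]]}}

```text
time_s: 16.45
position: [0.5235, -0.0366, 0.1206]
tool_rot: [[0.977, 0.214, -0.006], [0.214, -0.977, 0.001], [-0.005, -0.002, -1.0]]
ft_force: [-3.6, -1.1, 2.8]
grip_width: -0.0004
```

Request:
{"api": "move_arm", "payload": {"motion": [[[0.04, 0, 0], [0, 0, 0], -1], [[0.04, 0, 0], [0, 0, 0], -1], [[0.04, 0, 0], [0, 0, 0], -1], [[0.04, 0, 0], [0, 0, 0], -1], [[0.04, 0, 0], [0, 0, 0], -1], [[0.04, 0, 0], [0, 0, 0], -1]]}}

```text
time_s: 16.95
position: [0.5287, -0.0355, 0.1206]
tool_rot: [[0.977, 0.214, -0.006], [0.214, -0.977, 0.001], [-0.005, -0.002, -1.0]]
ft_force: [-4.2, -1.5, 2.9]
grip_width: -0.0004
```

```bash
python3 - <<'E'
from h import *
st()
cv2.imwrite('pics/w12.png',imaging.get_image('wrist')['img'])
zoom(imaging.get_image('top'),205,305,140,240,6,'pics/t12.png')
E
```

```text
t 16.95 pos [ 0.5287 -0.0355  0.1206] plat mm [-80.5   3.1] z 120.6 toolx yaw 12.34 F plat -4.39 -0.54 2.9 w -0.0004
```

View pics/w12.png

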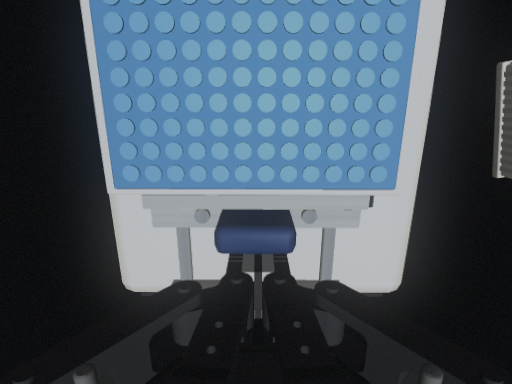

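View pics/t12.png

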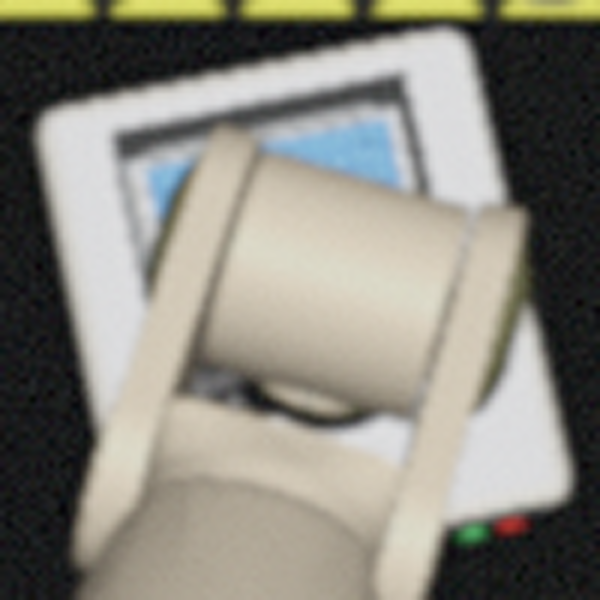

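Request:
{"api": "move_arm", "payload": {"motion": [[[0.035, 0, 0], [0, 0, 0], -1], [[0.035, 0, 0], [0, 0, 0], -1], [[0.035, 0, 0], [0, 0, 0], -1], [[0.035, 0, 0], [0, 0, 0], -1]]}}

```text
time_s: 17.38
position: [0.5317, -0.0349, 0.1206]
tool_rot: [[0.977, 0.214, -0.005], [0.214, -0.977, 0.001], [-0.005, -0.002, -1.0]]
ft_force: [-3.7, -1.4, 2.8]
grip_width: -0.0001
```

Request:
{"api": "move_arm", "payload": {"motion": [[[0.035, 0, 0], [0, 0, 0], -1], [[0.035, 0, 0], [0, 0, 0], -1], [[0.035, 0, 0], [0, 0, 0], -1], [[0.035, 0, 0], [0, 0, 0], -1]]}}

```text
time_s: 17.72
position: [0.5347, -0.0342, 0.1206]
tool_rot: [[0.977, 0.214, -0.005], [0.214, -0.977, 0.001], [-0.005, -0.002, -1.0]]
ft_force: [-3.3, -1.8, 1.6]
grip_width: 0.0002
```

Request:
{"api": "move_arm", "payload": {"motion": [[[0.035, 0, 0], [0, 0, 0], -1], [[0.035, 0, 0], [0, 0, 0], -1], [[0.035, 0, 0], [0, 0, 0], -1], [[0.035, 0, 0], [0, 0, 0], -1]]}}

```text
time_s: 18.05
position: [0.5362, -0.0339, 0.1206]
tool_rot: [[0.977, 0.214, -0.01], [0.214, -0.977, 0.0], [-0.009, -0.002, -1.0]]
ft_force: [-8.8, -3.5, 5.0]
grip_width: -0.0004
```

Request:
{"api": "move_arm", "payload": {"motion": [[[0.04, 0, 0], [0, 0, 0], -1], [[0.045, 0, 0], [0, 0, 0], -1], [[0.045, 0, 0], [0, 0, 0], -1], [[0.045, 0, 0], [0, 0, 0], -1]]}}

```text
time_s: 18.38
position: [0.536, -0.0339, 0.1207]
tool_rot: [[0.977, 0.214, -0.019], [0.214, -0.977, -0.002], [-0.019, -0.002, -1.0]]
ft_force: [-9.6, -3.9, 6.4]
grip_width: -0.0
```

```bash
python3 - <<'E'
from h import *
st()
cv2.imwrite('pics/w13.png',imaging.get_image('wrist')['img'])
zoom(imaging.get_image('top'),205,305,140,240,6,'pics/t13.png')
st()
E
```

```text
t 18.38 pos [ 0.536  -0.0339  0.1207] plat mm [-73.    3.1] z 120.7 toolx yaw 12.37 F plat -10.22 -1.83 6.41 w -0.0
t 18.48 pos [ 0.536  -0.0339  0.1207] plat mm [-73.    3.1] z 120.7 toolx yaw 12.37 F plat -10.89 -2.04 6.09 w 0.0001
```

View pics/w13.png

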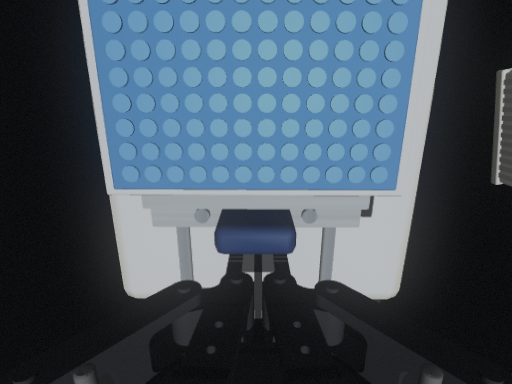

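View pics/t13.png

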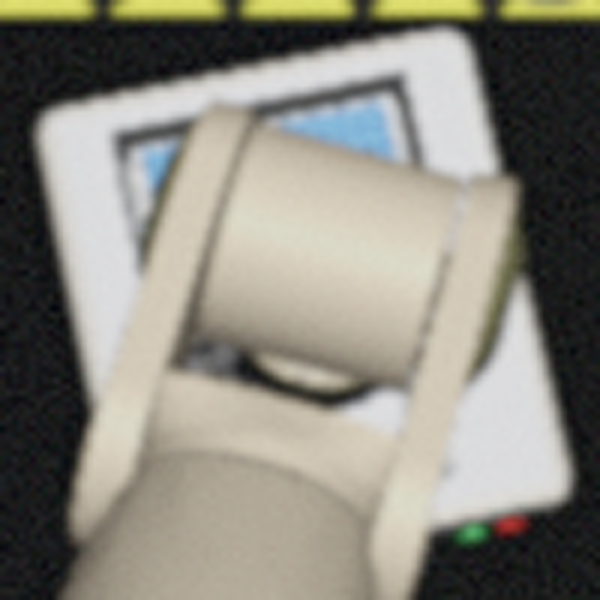

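Request:
{"api": "move_arm", "payload": {"motion": [[[0.05, 0, 0], [0, 0, 0], -1], [[0.05, 0, 0], [0, 0, 0], -1], [[0.05, 0, 0], [0, 0, 0], -1], [[0.05, 0, 0], [0, 0, 0], -1]]}}

```text
time_s: 18.82
position: [0.5357, -0.0339, 0.1208]
tool_rot: [[0.976, 0.214, -0.03], [0.214, -0.977, -0.004], [-0.03, -0.003, -1.0]]
ft_force: [-9.2, -3.2, 6.2]
grip_width: 0.0003
```

Request:
{"api": "move_arm", "payload": {"motion": [[[0.05, 0, 0], [0, 0, 0], -1], [[0.05, 0, 0], [0, 0, 0], -1], [[0.05, 0, 0], [0, 0, 0], -1], [[0.05, 0, 0], [0, 0, 0], -1]]}}

```text
time_s: 19.15
position: [0.5355, -0.034, 0.121]
tool_rot: [[0.976, 0.214, -0.041], [0.214, -0.977, -0.006], [-0.041, -0.003, -0.999]]
ft_force: [-10.1, -4.0, 6.3]
grip_width: 0.0001
```

Request:
{"api": "move_arm", "payload": {"motion": [[[0.05, 0, 0], [0, 0.003, 0], -1], [[0.05, 0, 0], [0, 0.003, 0], -1], [[0.05, 0, 0], [0, 0.003, 0], -1]]}}

```text
time_s: 19.4
position: [0.5358, -0.0339, 0.1209]
tool_rot: [[0.976, 0.214, -0.03], [0.214, -0.977, -0.003], [-0.029, -0.004, -1.0]]
ft_force: [-8.7, -3.4, 5.1]
grip_width: -0.0002
```

Request:
{"api": "move_arm", "payload": {"motion": [[[0.052, 0, 0], [0, 0.004, 0], -1], [[0.052, 0, 0], [0, 0.004, 0], -1], [[0.052, 0, 0], [0, 0.004, 0], -1], [[0.052, 0, 0], [0, 0.004, 0], -1]]}}

```text
time_s: 19.73
position: [0.5363, -0.0338, 0.1206]
tool_rot: [[0.977, 0.215, -0.005], [0.215, -0.977, 0.003], [-0.004, -0.004, -1.0]]
ft_force: [-8.4, -2.6, 6.3]
grip_width: 0.0001
```

Request:
{"api": "move_arm", "payload": {"motion": [[[0.055, 0, 0], [0, 0.001, 0], -1], [[0.06, 0, 0], [0, 0.001, 0], -1], [[0.06, 0, 0], [0, 0.001, 0], -1], [[0.06, 0, 0], [0, 0.001, 0], -1]]}}

```text
time_s: 20.07
position: [0.5362, -0.0338, 0.1206]
tool_rot: [[0.977, 0.215, -0.008], [0.215, -0.977, 0.003], [-0.007, -0.005, -1.0]]
ft_force: [-11.7, -4.5, 6.5]
grip_width: 0.0
```

Request:
{"api": "move_arm", "payload": {"motion": [[[0.06, 0, 0], [0, 0.001, 0], -1], [[0.06, 0, 0], [0, 0.001, 0], -1], [[0.06, 0, 0], [0, 0.001, 0], -1], [[0.06, 0, 0], [0, 0.001, 0], -1]]}}

```text
time_s: 20.4
position: [0.5361, -0.0338, 0.1206]
tool_rot: [[0.977, 0.215, -0.012], [0.215, -0.977, 0.003], [-0.011, -0.005, -1.0]]
ft_force: [-9.8, -4.7, 7.0]
grip_width: -0.0002
```

Held about 11–12 N. Now I back off and inspect.

Request:
{"api": "move_arm", "payload": {"motion": [[[-0.1, 0, 0], [0, 0, 0], -1], [[-0.4, 0, 0], [0, 0.004, 0], -1], [[-0.8, 0, 0], [0, 0, 0], -1], [[-0.4, 0, -1], [0, 0, 0], -1], [[-0.4, 0, -1], [0, 0, 0], -1], [[0, 0, -1], [0, 0, 0], -1], [[0, 0, -1], [0, 0, 0], -1], [[0, 0, -1], [0, 0, 0], -1], [[0, 0, -1], [0, 0, 0], -1], [[0, 0, -1], [0, 0, 0], -1], [[0, 0, 0], [0, 0, 0], -1], [[0, 0, 0], [0, 0, 0], -1]]}}

```text
time_s: 21.4
position: [0.4989, -0.0419, 0.2665]
tool_rot: [[0.976, 0.216, 0.013], [0.216, -0.976, 0.01], [0.015, -0.007, -1.0]]
ft_force: [0.4, 0.3, -0.6]
grip_width: -0.0003
```

```bash
python3 - <<'E'
from h import *
import pickle
st()
d=imaging.get_image('wrist'); cv2.imwrite('pics/w14.png',d['img']); pickle.dump(d,open("w14.pkl","wb"))
E
```

```text
t 21.4 pos [ 0.4989 -0.0419  0.2665] plat mm [-110.9    3.1] z 266.5 toolx yaw 12.46 F plat 0.44 0.19 -0.63 w -0.0003
```

View pics/w14.png

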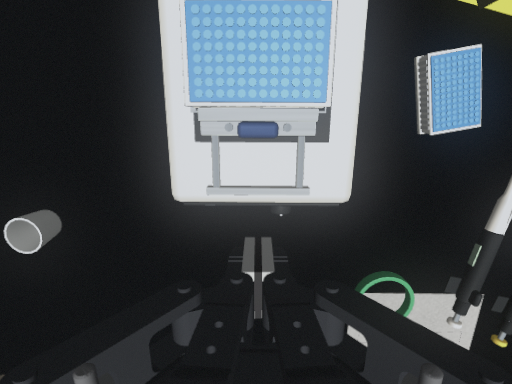

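Request:
{"api": "move_arm", "payload": {"motion": [[[1, 0, -0.6], [0, -0.006, 0], -1], [[1, 0, -0.6], [0, 0, 0], -1], [[1, 0, -0.6], [0, 0, 0], -1], [[0.5, 0, -0.6], [0, 0, 0], -1], [[0, 0, 0], [0, 0, 0], -1], [[0, 0, 0], [0, 0, 0], -1]]}}

```text
time_s: 21.95
position: [0.5688, -0.0254, 0.3082]
tool_rot: [[0.976, 0.216, -0.01], [0.216, -0.976, 0.012], [-0.007, -0.014, -1.0]]
ft_force: [-0.5, -0.2, -0.6]
grip_width: -0.0002
```

```bash
python3 - <<'E'
from h import *
import pickle
st()
d=imaging.get_image('wrist'); cv2.imwrite('pics/w15.png',d['img']); pickle.dump(d,open("w15.pkl","wb"))
zoom(d,140,390,0,200,3.2,"pics/w15z.png")
E
```

```text
t 21.95 pos [ 0.5688 -0.0254  0.3082] plat mm [-39.1   4.5] z 308.2 toolx yaw 12.49 F plat -0.58 -0.11 -0.6 w -0.0002
```

View pics/w15.png

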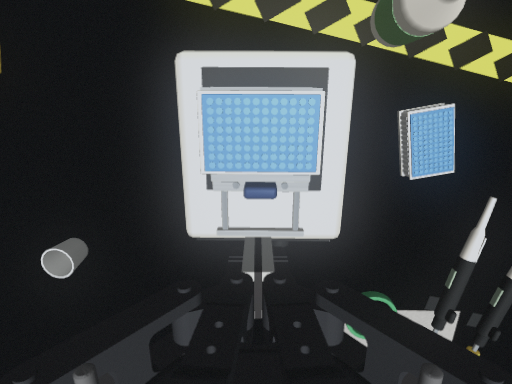

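View pics/w15z.png

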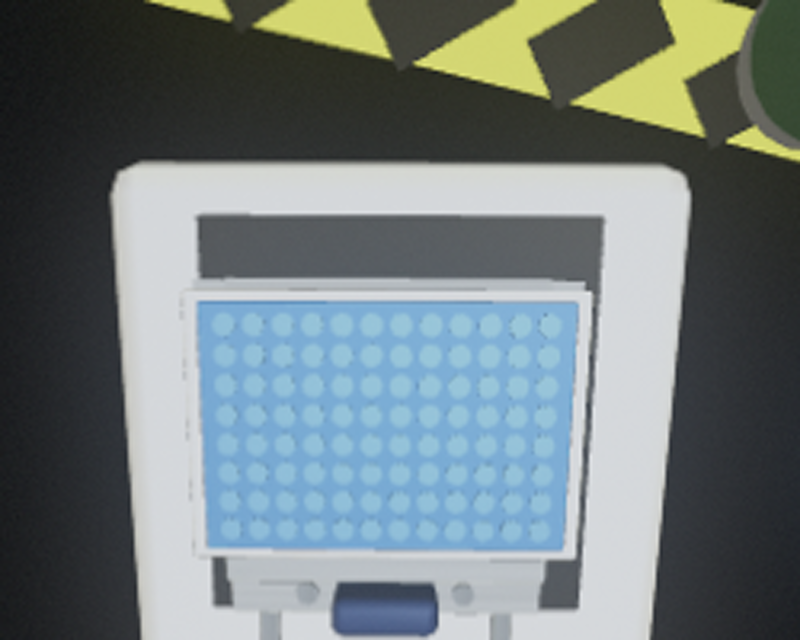

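```bash
python3 - <<'E'
from h import *
import pickle; d=pickle.load(open("w15.pkl","rb"))
T=lambda u,v,z:onz(d,140+(u+.5)/3.2-.5,(v+.5)/3.2-.5,z)
P=lambda u,v,z:(pf(T(u,v,z))*1e3).round(1)
def ang(a,b): v=a-b; return np.degrees(np.arctan2(v[1],v[0])).round(2)
hsv=cv2.cvtColor(d["img"],cv2.COLOR_BGR2HSV)
m=cv2.inRange(hsv,(95,80,130),(112,255,255)); m[:, :190]=0; m[:,340:]=0; m[:80]=0;m[180:]=0
c=max(cv2.findContours(m,0,1)[0],key=cv2.contourArea)
q=cv2.approxPolyDP(c,6,True)[:,0]; W=np.array([onz(d,*p,.146) for p in q]); print(q.tolist(),[(pf(w)*1e3).round(1) for w in W],"mat centre",(pf(W.mean(0))*1e3).round(1))
print("rim corners",P(187,292,.145),P(590,292,.145),P(205,555,.145),P(575,557,.145))
print("tab y", P(333,595,.146),P(437,595,.146))
print("bar ends", P(230,560,.124),P(548,560,.124),P(240,608,.124),P(545,606,.124))
print("backstop top outer", P(202,280,.11),P(586,283,.11))
print("angles: mat top edge",ang(T(198,301,.146),T(580,301,.146))-90,"rim front",ang(T(205,555,.145),T(575,557,.145))-90,"backstop",ang(T(202,280,.11),T(586,283,.11))-90,"platform hole?",P(198,215,.068),P(605,215,.068))
d=pickle.load(open("w14.pkl","rb")); zoom(d,160,370,0,160,3.8,"pics/w14z.png")
E
```

```text
[[202, 94], [205, 170], [315, 171], [320, 95]] [array([43.5, 60.8]), array([-31.2,  61.4]), array([-31.4, -52.3]), array([ 43. , -52.6])] mat centre [6.  4.3]
rim corners [46.3 64.7] [ 46.8 -56.5] [-34.8  63.1] [-34.5 -57.1]
tab y [-47.6  21.4] [-47.3 -12.7]
bar ends [-41.2  58.6] [-40.4 -51.9] [-58.6  55.7] [-56.9 -51.8]
backstop top outer [51.5 66.6] [ 51.1 -61.7]
angles: mat top edge 12.439999999999998 rim front 12.340000000000003 backstop 12.0 platform hole? [76.4 74.9] [ 76.9 -75.1]
```

View pics/w14z.png

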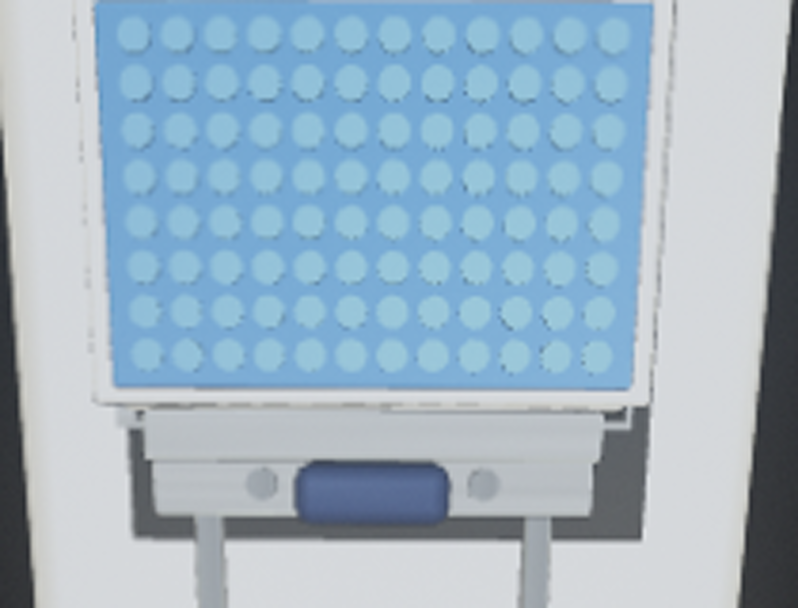

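```bash
python3 - <<'E'
from h import *
import pickle; d=pickle.load(open("w14.pkl","rb"))
P=lambda u,v,z:(pf(onz(d,160+(u+.5)/3.8-.5,(v+.5)/3.8-.5,z))*1e3).round(1)
print("plat corners",P(118,426,.1),P(632,430,.1),"tab",P(297,500,.146),P(448,500,.146),"bar",P(145,440,.124),P(603,440,.124),"rim",P(95,403,.145),P(650,405,.145))
print("bar/rim front: bar front edge",P(372,412,.124),"tie/tab -x", P(372,524,.146),"mat",P(114,387,.146),P(632,388,.146))
E
```

```text
plat corners [-41.2  71.4] [-41.7 -63.4] tab [-57.2  21.2] [-57.1 -13. ] bar [-44.5  59.6] [-44.  -51.5] rim [-36.2  66.2] [-36.1 -57.6]
bar/rim front: bar front edge [-37.8   4.5] tie/tab -x [-62.5   4.2] mat [-32.8  61.5] [-32.5 -53.1]
```

```bash
python3 -c "
from h import *
st(); print(job.close_job())"
```

```text
t 22.0 pos [ 0.5685 -0.0254  0.3082] plat mm [-39.4   4.5] z 308.2 toolx yaw 12.48 F plat 0.05 -0.26 -1.47 w -0.0001
the job is handed in; nothing more can be done
None
```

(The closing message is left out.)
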